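# Set up the display case on its lid stay

## Task

Open the larger of the two closed tool cases on the board for display: raise its lid by the carrying handle until the foot of the steel stay on the case's side drops off its rail into the notch, then let the lid come back until the locked stay carries it, and let go. Leave the smaller case shut and where it is.

Things in the scene. Friction and masses are not known exactly. Their poses are not given: they have to be found in the camera images.
- case_handle (a point): Centre of the handle bar at the near edge of the larger case's lid (fixed dark plastic case, 190 mm deep, 260 wide, 94 high). Bar 14 mm round, 82 above the board when shut; 120 between its legs, 43 free between bar and lid. Axes turn with the lid: x from bar to hinge, y along bar, z out of lid. Hinge line parallel to y, 240 mm along +x from the bar, also 82 high. The bar may turn in the grip.
- case_lid (a joint): Lid angle of the larger case (rad): 0 shut, opens upward to a stop at 1.48. Lid 24 mm thick, 0.3 to 0.65 kg; falls shut from any angle unless the stay is locked. Raised past about 1.27, the stay's foot drops into its notch by its own weight within 0.3 s: raise to 1.3 to 1.45 and wait a moment. Let back, the lid rests on the locked stay at about 1.15.
- stay (a joint): Angle of the larger case's folding stay to its lid (rad): steel strut 130 x 9 mm outside the case's side wall on the handle's +y side, pivoted on the lid 50 mm from the hinge. Its foot slides along an aluminium rail and at the rail's rear end falls 12 mm behind a step, propping the lid. 0 lid shut, about 1.65 locked. Unfolds by itself with the lid; needs no touching.
- small_handle (a point): Centre of the carrying-handle bar of the smaller case, a bystander of the same plastic and form but without a stay: 130 deep x 170 wide x 70 mm high when shut, bar 60 mm above the board, 100 mm between its legs; axes as for the larger one. The two cases stand side by side in either order.

How it is judged:
By the outcome, as a careful person would: the job done as asked, in the order asked, and still so for the second after the job is handed in, with the robot touching nothing.
It also fails if it takes over 38 s, if anything falls off the work surface, if the arm or the gripper's body presses on something with over 40 N, if the wrist force passes 120 N, or if a joint passes its speed limit or range.

## Robot

A 7-joint arm with a two-finger parallel gripper is mounted at the origin on the work surface. World frame = base frame: x ahead of the robot, y to its left, z up, the work surface at z = 0. Lengths are in m, angles in rad, forces in N, time in s.
With the tool pointing down it reaches from about 0.4 to 0.85 m from the base axis. Payload 10.4 kg.
Tool frame: the origin (TCP) lies midway between the tips of the shut fingers; the grasp point (between the pads) lies 19 mm behind it; x points along the fingers, z is the direction in which the jaws open and shut, and the axes are right-handed (so a half turn about x gives the same grasp; the last joint's range is limited). The gripper opens to 87 mm and grips with 3 to 60 N. Pads are 19 mm wide; open, the fingers measure 117 mm over their backs; the gripper's body (75 mm by 190 mm) begins 51 mm behind the grasp point.
Start: joints at [1.083, 0.332, -0.065, 1.46, 0.022, 1.35, -0.088], TCP at [0.28, -0.559, 0.223] pointing down, gripper open.
Joint ranges: [-2.6, 2.6], [-0.5, 2.12], [-1.47, 1.34], [0.16, 2.42], [-1.27, 4.41], [0.06, 2.06], [-2.6, 2.6]. Speed limits (rad/s): [2.22, 2.22, 2.79, 2.79, 3.14, 3.14, 3.14].

## Interface

Orientations are given as a unit quaternion [x, y, z, w].
In Python, from bench import read_state, camera, camera_params, close_job gives the robot as it stands.
- The arm moves only by the tool arm_command, never from a script. Its argument "targets" is a list of rows, each a list of 7 numbers: the closure in counts, from 0 (fully open) to 255 (shut), then the shift along the tool's x, y, z in mm, then the turn, a rotation vector about the tool's x, y, z in rad. A call has 1 to 10 rows; each row is the pose to reach, as a shift and turn from the pose commanded when the call began, along the tool's axes at that moment; what a row does not reach only later rows make up. A row lasts 1/10 s, in which the tool goes at most 50 mm and 8.59 degrees, less where a joint would pass 70% of its speed; a pose out of reach is approached as far as the arm can. A call with a gripper value outside its range is refused whole. The fingers move at their own pace and stop on an object; "newtons" is the grip in N (left out, the last holds). Time passes only in rows, so rows that repeat a pose let the fingers close. It gives the time, the measured TCP pose, the force and the opening at its end, in the units of the state.
- read_state(): the state, without advancing time (a new reading comes with each control period).
- camera(name): name is "scene" or "top" or "wrist"; returns the picture (384x512x3 uint8, red, green, blue); there is no depth.
- camera_params(name): a dict with "intrinsics" (3x3 intrinsics, pixels), "xyz" and "orientation" of the camera in the world; the wrist camera has in their place "mount" (4x4, takes a point from camera to tool coordinates, whose origin is the TCP and whose axes are the tool frame's). Camera axes: x right, y down, z forward; pixel columns grow to the right and rows downward; lengths in m; the calibration is good to about 2 mm. A picture is of the moment at which its call begins: read the wrist's pose just before it. camera_params takes no time and is no camera call.
- close_job(): hands the job in, once; it reports no verdict.
The state is a dict: "time": time; "joint_positions": joint angles; "joint_vel": joint speeds; "joint_torque": joint torques, N m; "ee_pos": TCP position; "eef_rot": TCP orientation; "ft_force": force on the tool from outside, world axes, zero at the start; "torque": the same for the moment, N m; "width": finger opening in m.
Only numpy, scipy, OpenCV 4.12 (cv2) and the standard library are available. Lean on these libraries where they do the work, as an engineer would, in place of code of your own. Each camera call takes 0.05 s, during which the arm holds its last target.

## Working session

There is one attempt and no reset: what is moved stays moved. The work goes in short steps, Python scripts to look and compute and a tool call to move; the robot and the scene stay as the last step left them, time stands still between calls to the robot, and variables do not carry over. Pictures are saved under pics/ and viewed, and the job is handed in when it is done.

Besides the shell and the picture viewer there is one more tool, called after ">>>" by a JSON object that holds its "api" and its "payload". arm_command: Moves the arm, as the interface text tells. Its arguments: {"type":"object","properties":{"targets":{"type":"array"},"newtons":{"type":"number"}},"required":["targets"]}

```bash
ls; mkdir -p pics; python3 - <<'E'
from bench import *
import cv2
s=read_state();print(s)
for n in("scene","top"):
    cv2.imwrite(f"pics/{n}0.png",camera(n)[:,:,::-1]);print(n,camera_params(n))
print(camera_params("wrist"))
E
```

```text
pics
{'time': 0.0, 'joint_positions': array([ 1.0833798 ,  0.33287218, -0.06467897,  1.46096206,  0.02157505,
        1.34991388, -0.08848795]), 'joint_vel': array([ 2.56183098e-03, -9.24882895e-05, -9.56627124e-04, -2.27984805e-04,
        9.16428268e-04, -9.93816073e-04,  6.76614521e-04]), 'joint_torque': array([-1.45789574e-03, -6.23252749e+01,  2.35089840e-02, -3.89893556e+01,
       -6.16411655e-02,  3.98126710e-02,  8.53917436e-05]), 'ee_pos': array([ 0.27997099, -0.55833452,  0.2217438 ]), 'eef_rot': array([ 0.37164945,  0.60216844, -0.37113831,  0.6012705 ]), 'ft_force': array([-1.1310866 , -0.48625432,  0.30065828]), 'torque': array([-0.01055029, -0.00430398, -0.0175836 ]), 'width': 0.08697813651021595}
scene {'intrinsics': array([[408.93221242,   0.        , 255.68413895],
       [  0.        , 408.93221242, 188.99143966],
       [  0.        ,   0.        ,   1.        ]]), 'xyz': array([ 1.10761658, -0.47179208,  0.79347325]), 'orientation': array([ 0.84687509,  0.35327227, -0.16319742, -0.36244707])}
top {'intrinsics': array([[490.07601454,   0.        , 265.29897866],
       [  0.        , 490.07601454, 197.63313376],
       [  0.        ,   0.        ,   1.        ]]), 'xyz': array([0.45365594, 0.03584007, 1.17398542]), 'orientation': array([ 0.71207579, -0.6991029 ,  0.04386103, -0.04774318])}
{'intrinsics': array([[280.19148439,   0.        , 254.93235307],
       [  0.        , 280.19148439, 186.49102097],
       [  0.        ,   0.        ,   1.        ]]), 'mount': array([[-3.58496092e-04, -2.60886027e-01,  9.65369542e-01,
        -1.63523553e-01],
       [-4.54332059e-04, -9.65369462e-01, -2.60886175e-01,
         7.08433018e-02],
       [ 9.99999833e-01, -5.32125006e-04,  2.27552294e-04,
         2.02313814e-04],
       [ 0.00000000e+00,  0.00000000e+00,  0.00000000e+00,
         1.00000000e+00]])}
```

View pics/scene0.png

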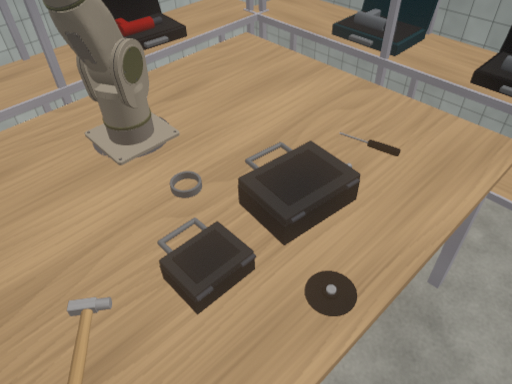

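View pics/top0.png

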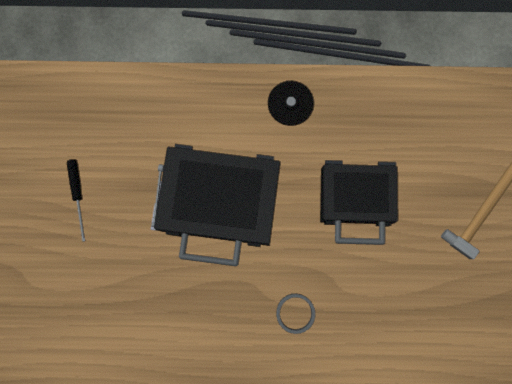

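The larger case is on the left (+y) with its bar around px (182,257)-(238,263), and the stay and rail show on its left side at (158,195). The smaller case is on the right, with its bar around (336,241)-(384,242). Next I measure the bar precisely.

```bash
cat > h.py <<'E'
import numpy as np,cv2
from bench import *
from scipy.spatial.transform import Rotation as R
def ray(n,p):
    c=camera_params(n);d=R.from_quat(c['orientation']).as_matrix()@np.linalg.inv(c['intrinsics'])@np.array([p[0],p[1],1.])
    return np.array(c['xyz']),d
def onz(n,p,z):
    o,d=ray(n,p);return o+d*(z-o[2])/d[2]
def proj(n,X):
    c=camera_params(n);q=R.from_quat(c['orientation']).as_matrix().T@(np.array(X)-c['xyz']);q=c['intrinsics']@q
    return q[:2]/q[2]
E
python3 - <<'E'
from h import *
im=cv2.imread('pics/top0.png')
hsv=cv2.cvtColor(im,cv2.COLOR_BGR2HSV)
m=((hsv[:,:,1]<70)&(hsv[:,:,2]>55)&(hsv[:,:,2]<190)).astype(np.uint8)*255
for nm,(x0,x1,y0,y1) in dict(L=(170,250,228,275),S=(325,395,215,255)).items():
    sub=np.zeros_like(m);sub[y0:y1,x0:x1]=m[y0:y1,x0:x1]
    n,l,st,_=cv2.connectedComponentsWithStats(sub);
    k=1+np.argmax(st[1:,4]);print(nm,st[k])
big=cv2.resize(im[130:280,140:410],None,fx=2.9,fy=2.9,interpolation=cv2.INTER_CUBIC)
cv2.imwrite('pics/big.png',big)
big=cv2.resize(m[130:280,140:410],None,fx=2.9,fy=2.9,interpolation=0)
cv2.imwrite('pics/bigm.png',big)
E
```

```text
L [179 233  63  33 599]
S [335 220  50  25 501]
```

View pics/big.png

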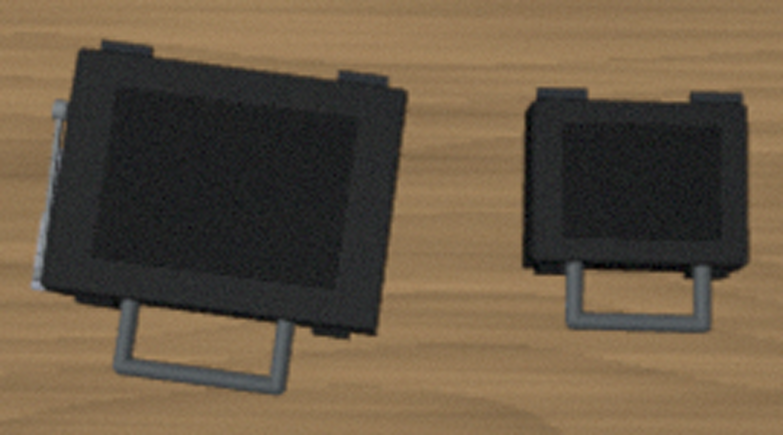

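View pics/bigm.png

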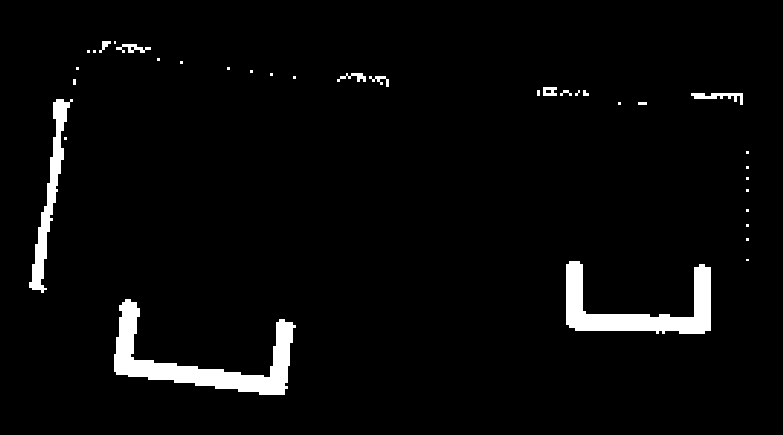

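The mask is clean, with the big bar from crop (123,366) to (279,385). I fit the bar line and check its length and the hinge distance.

```bash
python3 - <<'E'
from h import *
im=cv2.imread('pics/top0.png')
hsv=cv2.cvtColor(im,cv2.COLOR_BGR2HSV)
m=((hsv[:,:,1]<70)&(hsv[:,:,2]>55)&(hsv[:,:,2]<190)).astype(np.uint8)*255
def comp(x0,x1,y0,y1):
    sub=np.zeros_like(m);sub[y0:y1,x0:x1]=m[y0:y1,x0:x1]
    n,l,st,_=cv2.connectedComponentsWithStats(sub);k=1+np.argmax(st[1:,4])
    v,u=np.nonzero(l==k);return u.astype(float),v.astype(float)
for nm,b,z in(("L",(170,250,228,275),.082),("S",(325,395,215,255),.060)):
    u,v=comp(*b)
    P=np.array([onz("top",p,z)[:2] for p in zip(u,v)])
    r=cv2.minAreaRect(P.astype(np.float32)*1000);print(nm,r)
    box=cv2.boxPoints(r)/1000
    # bar = lowest x edge
    box=box[np.argsort(box[:,0])];a,c=box[0],box[1]
    if a[1]>c[1]:a,c=c,a
    y=(c-a)/np.linalg.norm(c-a);x=np.array([y[1],-y[0]])
    mid=(a+c)/2+x*.007
    print("outer len",np.linalg.norm(c-a),"bar centre",mid,"x dir",x,np.arctan2(x[1],x[0]),"hinge",mid+x*(.24 if nm=="L" else 0))
    if nm=="L":
        sel=P[(P-mid)@x<.010]; sel=sel[abs((sel-mid)@y)<.045]
        f=cv2.fitLine(sel.astype(np.float32),cv2.DIST_L2,0,1e-5,1e-5).ravel();print("fit dir",f,"angle of y",np.arctan(-f[0]/f[1]), 'mean',sel.mean(0))
        h=np.r_[mid+x*.24,.082];print("hinge px",proj("top",h),[proj("top",h+np.r_[y*s,0]) for s in(-.09,.09)])
        print("scene px bar ends",[proj("scene",np.r_[mid+y*s,.082]) for s in(-.06,.06)])
print("stay foot/pivot px->", [onz("top",(140+p[0]/2.9,130+p[1]/2.9),.08) for p in((60,105),(38,288))])
E
python3 - <<'E'
import cv2
im=cv2.imread('pics/scene0.png')
cv2.imwrite('pics/sbig.png',cv2.resize(im[130:310,150:370],None,fx=3,fy=3))
E
```

```text
L ((478.0586242675781, 165.0070037841797), (134.61175537109375, 56.96574020385742), 83.56489562988281)
outer len 0.13461177 bar centre [0.45671108 0.16741475] x dir [ 0.99369943 -0.11207771] -0.11231369 hinge [0.69519895 0.1405161 ]
fit dir [0.10990067 0.99394256 0.45655435 0.16742389] angle of y -0.11012312 mean [0.45655435 0.16742389]
hinge px [223.32882391 153.60792611] [array([262.55266902, 158.64402299]), array([184.23843979, 148.58896479])]
scene px bar ends [array([245.28601455, 160.10257638]), array([278.6650939 , 143.44117603])]
S ((523.7607421875, -171.9209442138672), (111.40043640136719, 53.019161224365234), 89.71163940429688)
outer len 0.11140043 bar centre [ 0.5042514  -0.17182274] x dir [ 0.9999873 -0.0050332] -0.0050332234 hinge [ 0.5042514  -0.17182274]
stay foot/pivot px-> [array([0.6639175 , 0.28220662, 0.08      ]), array([0.52030773, 0.2925339 , 0.08      ])]
```

View pics/sbig.png

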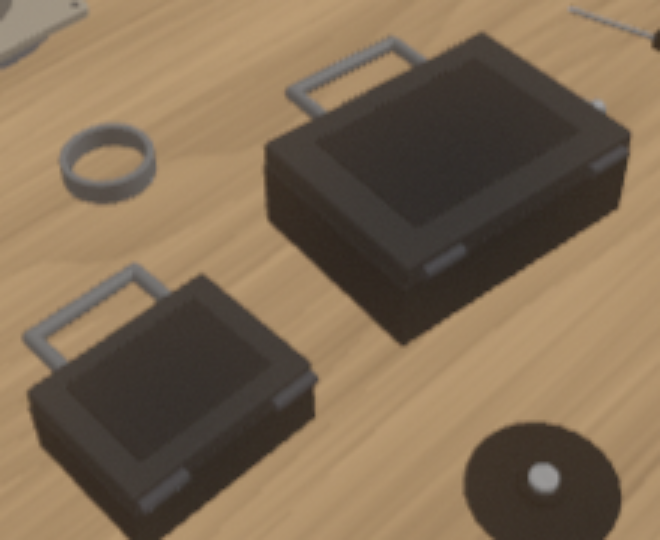

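```bash
cat >> h.py <<'E'
C=np.array([.4567,.1674,.082]);yaw=-.111
X=np.array([np.cos(yaw),np.sin(yaw),0]);Y=np.array([-X[1],X[0],0]);Z=np.array([0,0,1.])
H=C+.24*X
def bar(t):return H-.24*np.cos(t)*X+.24*np.sin(t)*Z
def toolR():
    return R.from_quat(read_state()['eef_rot']).as_matrix()
def tgtR(sign):
    return np.column_stack([-Z,np.cross(sign*X,-Z),sign*X])
E
python3 - <<'E'
from h import *
T=toolR();print(T.round(3))
p=read_state()['ee_pos']
for s in(1,-1):
    print(s,R.from_matrix(T.T@tgtR(s)).as_rotvec())
for q in((.46,-.2,.25),(.4567,.1674,.20),tuple(C-[0,0,.019])):
    print(q,(T.T@(np.array(q)-p)*1000).round(1))
E
```

```text
[[-0.001  0.894  0.448]
 [ 0.001  0.448 -0.894]
 [-1.    -0.    -0.001]]
1 [-9.94958006e-01 -1.19129003e-03 -5.72313104e-04]
-1 [ 2.14663417e+00 -6.70523116e-04  1.39571765e-03]
(0.46, -0.2, 0.25) [ -27.9  321.6 -239.7]
(0.4567, 0.1674, 0.2) [  22.5  483.3 -569.5]
(np.float64(0.4567), np.float64(0.1674), np.float64(0.063)) [ 159.5  483.3 -569.4]
```

>>> {"api": "arm_command", "payload": {"targets": [[0,-3,32,-24,-0.06,0,0],[0,-6,64,-48,-0.12,0,0],[0,-9,96,-72,-0.18,0,0],[0,-12,128,-96,-0.24,0,0],[0,-15,160,-120,-0.3,0,0],[0,-18,192,-144,-0.36,0,0],[0,-21,225,-168,-0.42,0,0],[0,-24,257,-192,-0.48,0,0],[0,-27,290,-216,-0.54,0,0],[0,-28,321,-240,-0.6,0,0]]}}

```text
time: 1.1
ee_pos: [0.46, -0.1986, 0.2507]
eef_rot: [0.176, 0.685, -0.176, 0.685]
ft_force: [1.2, -0.0, 0.1]
width: 0.0871
```

```bash
python3 - <<'E'
from h import *
T=toolR();s=read_state();p=s['ee_pos'];print(s['time'],p,s['ft_force'])
print(R.from_matrix(T.T@tgtR(1)).as_rotvec())
print((T.T@(C+[0,0,.1]-p)*1000).round(1))
E
```

```text
1.1 [ 0.46004669 -0.1986235   0.25070143] [ 1.21631158 -0.03554996  0.12774473]
[-3.92415100e-01  2.51149173e-04  1.82369721e-04]
[  68.6  319.  -179.5]
```

>>> {"api": "arm_command", "payload": {"targets": [[0,0,35,-20,-0.05,0,0],[0,0,70,-40,-0.1,0,0],[0,5,105,-60,-0.15,0,0],[0,10,140,-80,-0.2,0,0],[0,20,175,-100,-0.25,0,0],[0,30,210,-120,-0.3,0,0],[0,40,245,-140,-0.35,0,0],[0,50,282,-160,-0.392,0,0],[0,60,319,-180,-0.392,0,0],[0,69,319,-180,-0.392,0,0]]}}

```text
time: 2.1
ee_pos: [0.4554, 0.1719, 0.1813]
eef_rot: [0.038, 0.706, -0.037, 0.706]
ft_force: [0.5, -0.4, -1.0]
width: 0.0866
```

```bash
python3 - <<'E'
from h import *
T=toolR();s=read_state();p=s['ee_pos'];print(s['time'],p,s['ft_force'],s['joint_positions'].round(2))
print(R.from_matrix(T.T@tgtR(1)).as_rotvec())
print((T.T@(C-[0,0,.019]-p)*1000).round(1))
im=camera("wrist");cv2.imwrite("pics/w1.png",im[:,:,::-1])
c=camera_params("wrist");M=np.linalg.inv(c['mount'])
for o in(-.06,0,.06):
    q=M[:3,:3]@(T.T@(C+o*Y-p))+M[:3,3];q=c['intrinsics']@q;print(o,q[:2]/q[2])
E
```

```text
2.1 [0.45535347 0.17192036 0.181251  ] [ 0.45003247 -0.44719709 -0.96231812] [ 0.31  0.12 -0.8   1.84  0.09  1.22 -0.63]
[ 0.00476808 -0.00036973 -0.00250963]
[118.2  -4.6   1.9]
-0.06 [256.63461886 246.79027839]
0 [256.99653846 190.78820274]
0.06 [257.4019784  128.05195426]
```

View pics/w1.png

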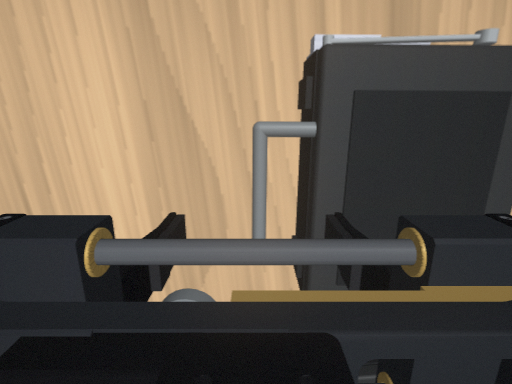

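The bar's far corner shows at (260,128) against a prediction of (257,128), so the tool is aligned to about 1 mm. Fully open, the finger backs (58 mm) would hit the lid edge, 50 mm from the bar centre. I narrow to about 36 mm before going down.

>>> {"api": "arm_command", "payload": {"newtons": 20, "targets": [[150,0,0,0,0,0,0],[150,0,0,0,0,0,0],[150,0,0,0,0,0,0],[150,15,0,0,0,0,0],[150,30,0,0,0,0,0],[150,40,0,0,0,0,0]]}}

```text
time: 2.75
ee_pos: [0.4568, 0.1651, 0.141]
eef_rot: [0.041, 0.706, -0.041, 0.706]
ft_force: [-1.0, 0.3, 0.5]
width: 0.0471
```

```bash
python3 - <<'E'
from h import *
T=toolR();s=read_state();p=s['ee_pos'];print(s['time'],p,s['ft_force'],s['width'])
print(R.from_matrix(T.T@tgtR(1)).as_rotvec())
print((T.T@(C-[0,0,.019]-p)*1000).round(1))
E
```

```text
2.75 [0.45684207 0.16507004 0.14104784] [-1.0228208   0.33743646  0.51642618] 0.047055042199913404
[-0.0044636   0.00022983  0.00051789]
[78.   2.3 -0.4]
```

>>> {"api": "arm_command", "payload": {"targets": [[150,0,1,1,0,0,0],[150,10,2,1,0,0,0],[150,25,2,1,0,0,0],[150,40,2,1,0,0,0],[150,55,2,1,0,0,0],[150,68,2,1,0,0,0],[150,77,2,1,0,0,0],[150,77,2,1,0,0,0]]}}

```text
time: 3.55
ee_pos: [0.4571, 0.1677, 0.0631]
eef_rot: [0.04, 0.707, -0.04, 0.705]
ft_force: [0.3, -0.0, -0.1]
width: 0.0358
```

```bash
python3 - <<'E'
from h import *
T=toolR();s=read_state();p=s['ee_pos'];print(s['time'],p,s['ft_force'],s['width'])
print((T.T@(C-[0,0,.019]-p)*1000).round(1))
im=camera("wrist");cv2.imwrite("pics/w2.png",im[:,:,::-1])
E
```

```text
3.55 [0.45708215 0.16767277 0.0631014 ] [ 0.27145316 -0.04308883 -0.14174772] 0.03575786261450776
[ 0.1 -0.3 -0.3]
```

View pics/w2.png

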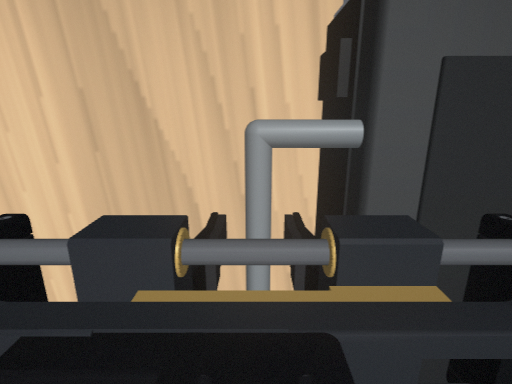

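The bar, at column 258 and rows 130-290, lies centred between the fingers, with no contact. I close with 20 N.

>>> {"api": "arm_command", "payload": {"newtons": 20, "targets": [[255,0,0,0,0,0,0],[255,0,0,0,0,0,0],[255,0,0,0,0,0,0],[255,0,0,0,0,0,0],[255,0,0,0,0,0,0],[255,0,0,0,0,0,0]]}}

```text
time: 4.2
ee_pos: [0.4588, 0.1678, 0.0649]
eef_rot: [0.041, 0.705, -0.04, 0.707]
ft_force: [4.8, 0.0, 0.9]
width: 0.0132
```

```bash
python3 - <<'E'
from h import *
T=toolR();s=read_state();print(s['ee_pos'],s['ft_force'],s['width'])
for t in np.arange(0,1.41,.05):
    print(round(t,2),(T.T@(bar(t)-bar(0))*1000).round(0))
E
```

```text
[0.45878125 0.16782323 0.06494717] [4.77999456 0.04299239 0.91564002] 0.01321420026258018
0.0 [0. 0. 0.]
0.05 [-12.   0.   0.]
0.1 [-24.   0.   1.]
0.15 [-36.   0.   3.]
0.2 [-48.   0.   5.]
0.25 [-59.   0.   8.]
0.3 [-71.   0.  11.]
0.35 [-82.   0.  15.]
0.4 [-93.   0.  19.]
0.45 [-104.    0.   24.]
0.5 [-115.    0.   30.]
0.55 [-125.    0.   36.]
0.6 [-135.    0.   42.]
0.65 [-145.    0.   49.]
0.7 [-155.    0.   57.]
0.75 [-163.    0.   65.]
0.8 [-172.    0.   73.]
0.85 [-180.    0.   82.]
0.9 [-188.    0.   91.]
0.95 [-195.    0.  101.]
1.0 [-202.    0.  111.]
1.05 [-208.    0.  121.]
1.1 [-214.    1.  131.]
1.15 [-219.    1.  142.]
1.2 [-223.    1.  153.]
1.25 [-227.    1.  165.]
1.3 [-231.    1.  176.]
1.35 [-234.    1.  188.]
1.4 [-236.    1.  200.]
```

>>> {"api": "arm_command", "payload": {"targets": [[255,-6,0,2,0,0,0],[255,-12,0,2,0,0,0],[255,-24,0,3,0,0,0],[255,-36,0,5,0,0,0],[255,-48,0,7,0,0,0],[255,-59,0,10,0,0,0],[255,-71,0,13,0,0,0],[255,-82,0,17,0,0,0],[255,-93,0,21,0,0,0],[255,-93,0,21,0,0,0]]}}

```text
time: 5.2
ee_pos: [0.4768, 0.1657, 0.159]
eef_rot: [0.039, 0.707, -0.04, 0.705]
ft_force: [-12.1, 0.0, 2.5]
width: 0.013
```

```bash
python3 - <<'E'
from h import *
s=read_state();print(s['time'],s['ee_pos'],s['ft_force'],s['torque'],s['width'])
T=toolR();print(R.from_matrix(T.T@tgtR(1)).as_rotvec())
cv2.imwrite("pics/s3.png",camera("scene")[:,:,::-1])
d=(s['ee_pos']+[0,0,.019]);print("angle est x,z",np.arccos(np.clip((H-d)@X/.24,-1,1)),np.arcsin((d-H)[2]/.24), 'radius',np.hypot((H-d)@X,(d-H)[2]))
E
```

```text
5.2 [0.47683289 0.16573834 0.15900453] [-12.08337916   0.0415483    2.5485859 ] [ 0.06826797  2.7503223  -0.01395415] 0.013007475146823148
[-0.00212292 -0.00370961  0.0016602 ]
angle est x,z 0.41314602093153624 0.411537440238067 radius 0.23985821011918712
```

View pics/s3.png

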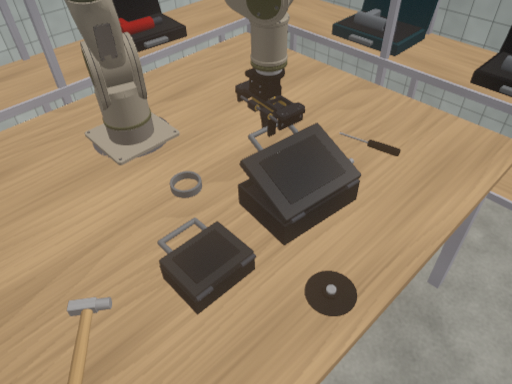

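The lid is up about 0.41 rad and the bar is held. The 12 N reading points radially, so the arc is a little too tight. I'll move it about 2 mm outward and carry on.

```bash
python3 - <<'E'
from h import *
def b(t,r):return np.array([-r*np.sin(t),-r*np.cos(t)])
for t in np.arange(.4,1.42,.05):
    print(round(t,2),((b(t,.242)-b(.4,.24))*1000).round(0))
E
```

```text
0.4 [-1. -2.]
0.45 [-12.   3.]
0.5 [-23.   9.]
0.55 [-33.  15.]
0.6 [-43.  21.]
0.65 [-53.  28.]
0.7 [-62.  36.]
0.75 [-71.  44.]
0.8 [-80.  52.]
0.85 [-88.  61.]
0.9 [-96.  71.]
0.95 [-103.   80.]
1.0 [-110.   90.]
1.05 [-116.  101.]
1.1 [-122.  111.]
1.15 [-127.  122.]
1.2 [-132.  133.]
1.25 [-136.  145.]
1.3 [-140.  156.]
1.35 [-143.  168.]
1.4 [-145.  180.]
```

>>> {"api": "arm_command", "payload": {"targets": [[255,-12,0,3,0,0,0],[255,-23,0,9,0,0,0],[255,-33,0,15,0,0,0],[255,-43,0,21,0,0,0],[255,-53,0,28,0,0,0],[255,-62,0,36,0,0,0],[255,-71,0,44,0,0,0],[255,-80,0,52,0,0,0],[255,-88,0,61,0,0,0],[255,-88,0,61,0,0,0]]}}

```text
time: 6.25
ee_pos: [0.5392, 0.1587, 0.2492]
eef_rot: [0.04, 0.706, -0.04, 0.706]
ft_force: [-16.6, -2.9, 15.4]
width: 0.0133
```

```bash
python3 - <<'E'
from h import *
s=read_state();print(s['time'],s['ee_pos'],s['ft_force'],s['torque'],s['width'])
d=(s['ee_pos']+[0,0,.019]);a=np.arctan2((d-H)[2],(H-d)@X);print("angle",a, 'radius',np.hypot((H-d)@X,(d-H)[2]))
f=s['ft_force'];print("radial out",-f@X*np.cos(a)+f[2]*np.sin(a),"tangential(up/opening)",f@X*np.sin(a)+f[2]*np.cos(a))
def b(t,r):return np.array([-r*np.sin(t),-r*np.cos(t)])
for t in np.arange(.85,1.42,.05):
    print(round(t,2),((b(t,.24)-b(.85,.24))*1000).round(0),((b(t,.242)-b(.85,.24))*1000).round(0))
E
```

```text
6.25 [0.53924593 0.15870865 0.24921125] [-16.62983441  -2.86176684  15.38021401] [-0.57772894  3.51842656  0.01184289] 0.013349665579614934
angle 0.8703072790134018 radius 0.24356398546555075
radial out 22.20773432989597 tangential(up/opening) -2.479398280638968
0.85 [0. 0.] [-2. -1.]
0.9 [-8.  9.] [-9.  8.]
0.95 [-15.  19.] [-17.  18.]
1.0 [-22.  29.] [-23.  28.]
1.05 [-28.  39.] [-30.  38.]
1.1 [-34.  50.] [-35.  49.]
1.15 [-39.  60.] [-41.  60.]
1.2 [-43.  71.] [-45.  71.]
1.25 [-47.  83.] [-49.  82.]
1.3 [-51.  94.] [-53.  94.]
1.35 [-54. 106.] [-56. 105.]
1.4 [-56. 118.] [-58. 117.]
```

```bash
python3 - <<'E'
from h import *
from scipy.optimize import least_squares
P=np.array([[.4588,.1678,.0649],[.4768,.1657,.159],[.5392,.1587,.2492]])+[0,0,.019]
q=np.c_[(P-H)@X,P[:,2]]
r=least_squares(lambda c:np.hypot(*(q-c).T)-.24,[0,.08]);print(r.x,r.fun)
c=r.x;a=np.arctan2(q[2,1]-c[1],c[0]-q[2,0]);print(a)
for t in np.arange(.85,1.42,.05):
    print(round(t,2),((np.array([c[0]-.24*np.cos(t),c[1]+.24*np.sin(t)])-q[2])*1000).round(0))
E
```

```text
[0.00228428 0.08838363] [ 0.00028335 -0.00048332  0.00024868]
0.845735885142474
0.85 [1. 0.]
0.9 [10.  8.]
0.95 [20. 15.]
1.0 [30. 22.]
1.05 [40. 28.]
1.1 [50. 34.]
1.15 [61. 39.]
1.2 [72. 44.]
1.25 [84. 48.]
1.3 [95. 51.]
1.35 [107.  54.]
1.4 [119.  57.]
```

>>> {"api": "arm_command", "payload": {"targets": [[255,-4,0,1,0,0,0],[255,-12,0,8,0,0,0],[255,-20,0,18,0,0,0],[255,-27,0,29,0,0,0],[255,-33,0,39,0,0,0],[255,-39,0,50,0,0,0],[255,-44,0,61,0,0,0],[255,-49,0,72,0,0,0],[255,-53,0,84,0,0,0],[255,-53,0,84,0,0,0]]}}

```text
time: 7.25
ee_pos: [0.6244, 0.1488, 0.3004]
eef_rot: [0.041, 0.705, -0.04, 0.707]
ft_force: [-2.9, 0.2, 5.4]
width: 0.0133
```

```bash
cat > st.py <<'E'
from h import *
from scipy.optimize import least_squares
import sys
s=read_state();print(s['time'],s['ee_pos'],s['ft_force'],s['width'])
P=np.array([[.4588,.1678,.0649],[.4768,.1657,.159],[.5392,.1587,.2492],s['ee_pos']])+[0,0,.019]
q=np.c_[(P-H)@X,P[:,2]]
c=least_squares(lambda c:np.hypot(*(q-c).T)-.24,[0,.08]);print(c.x,c.fun);c=c.x
a=np.arctan2(q[3,1]-c[1],c[0]-q[3,0]);f=s['ft_force']
print("angle",a,"radial out",-f@X*np.cos(a)+f[2]*np.sin(a),"tang",f@X*np.sin(a)+f[2]*np.cos(a))
for t in np.arange(1.1,1.46,.05):
    print(round(t,2),((np.array([c[0]-.24*np.cos(t),c[1]+.24*np.sin(t)])-q[3])*1000).round(0))
cv2.imwrite(f"pics/s{sys.argv[1]}.png",camera("scene")[:,:,::-1])
E
python3 st.py 4
```

```text
7.25 [0.62440554 0.14881345 0.3003794 ] [-2.94199449  0.20044303  5.38386794] 0.013320489389598783
[0.00281171 0.09019011] [ 0.00085109 -0.00066278 -0.00074831  0.00086404]
angle 1.258171950330695 radial out 6.0290012183304516 tang -1.1474489305327242
1.1 [-35. -15.]
1.15 [-24. -10.]
1.2 [-13.  -5.]
1.25 [-2. -1.]
1.3 [10.  2.]
1.35 [22.  5.]
1.4 [33.  7.]
1.45 [45.  9.]
```

View pics/s4.png

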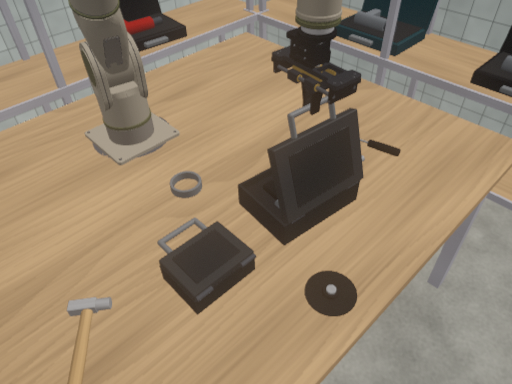

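The lid is at about 1.25 rad. I take it to about 1.38 and wait for the stay to drop.

>>> {"api": "arm_command", "payload": {"targets": [[255,-3,0,10,0,0,0],[255,-6,0,20,0,0,0],[255,-8,0,28,0,0,0],[255,-8,0,29,0,0,0],[255,-8,0,29,0,0,0],[255,-8,0,29,0,0,0],[255,-8,0,29,0,0,0],[255,-8,0,29,0,0,0],[255,-8,0,29,0,0,0],[255,-8,0,29,0,0,0]]}}

```text
time: 8.3
ee_pos: [0.6516, 0.1455, 0.3073]
eef_rot: [0.04, 0.706, -0.04, 0.706]
ft_force: [-1.8, 0.3, 5.1]
width: 0.0133
```

```bash
python3 st.py 5; python3 - <<'E'
from h import *
im=camera("top")[:,:,::-1];cv2.imwrite("pics/t5.png",cv2.resize(im[130:280,140:340],None,fx=4,fy=4,interpolation=2))
E
```

```text
8.3 [0.65163753 0.14550941 0.3073401 ] [-1.83303642  0.30093498  5.12889361] 0.01325678774636611
[0.00284226 0.09013465] [ 0.00088019 -0.00061401 -0.00068664  0.00077374]
angle 1.3756877672386663 radial out 5.391233296011782 tang -0.8255393189511445
1.1 [-62. -22.]
1.15 [-51. -17.]
1.2 [-40. -13.]
1.25 [-29.  -8.]
1.3 [-18.  -5.]
1.35 [-6. -2.]
1.4 [6. 0.]
1.45 [18.  2.]
```

View pics/t5.png

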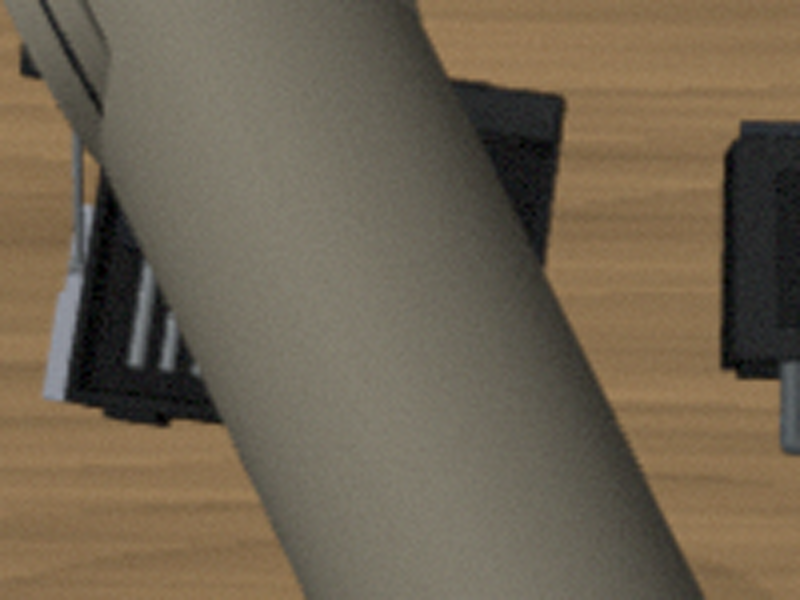

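View pics/s5.png

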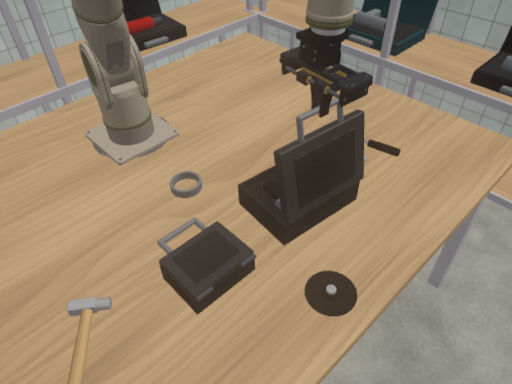

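The lid is at about 1.375 rad and has been held over 0.7 s. In the top view (crop) the stay's foot sits at the end of the rail, around (75,268). I lower it gently while watching the tangential force.

>>> {"api": "arm_command", "payload": {"targets": [[255,1,0,-6,0,0,0],[255,3,0,-12,0,0,0],[255,5,0,-18,0,0,0],[255,7,0,-24,0,0,0],[255,9,0,-30,0,0,0],[255,11,0,-35,0,0,0],[255,13,0,-40,0,0,0],[255,13,0,-40,0,0,0]]}}

```text
time: 9.2
ee_pos: [0.6112, 0.1501, 0.2946]
eef_rot: [0.04, 0.706, -0.04, 0.706]
ft_force: [-3.8, -0.1, 7.9]
width: 0.0133
```

```bash
python3 st.py 6
```

```text
9.2 [0.61121286 0.15013928 0.29459156] [-3.79771981 -0.13774188  7.91622782] 0.01332955713874859
[0.00256754 0.08940246] [ 0.00058771 -0.00059953 -0.00032437  0.00051205]
angle 1.2002579650258118 radial out 8.740205023400415 tang -0.6373669553206565
1.1 [-22. -10.]
1.15 [-11.  -5.]
1.2 [ 0. -0.]
1.25 [11.  4.]
1.3 [23.  7.]
1.35 [35. 10.]
1.4 [46. 12.]
1.45 [58. 14.]
```

>>> {"api": "arm_command", "payload": {"targets": [[255,1,0,-3,0,0,0],[255,2,0,-6,0,0,0],[255,3,0,-8,0,0,0],[255,4,0,-10,0,0,0],[255,4,0,-10,0,0,0]]}}

```text
time: 9.75
ee_pos: [0.6017, 0.1512, 0.2904]
eef_rot: [0.04, 0.705, -0.041, 0.706]
ft_force: [-2.2, 0.9, 6.8]
width: 0.0133
```

```bash
python3 st.py 7|head -4
```

```text
9.75 [0.60173183 0.15120119 0.29040091] [-2.1833472   0.91326776  6.80717836] 0.013258113079027904
[0.00250524 0.08921375] [ 0.00052118 -0.00058748 -0.00022502  0.0004339 ]
angle 1.1574725204928524 radial out 7.146141449937944 tang 0.6543104190488802
1.1 [-12.  -6.]
```

>>> {"api": "arm_command", "payload": {"targets": [[255,1,0,-2,0,0,0],[255,2,0,-4,0,0,0],[255,2,0,-4,0,0,0]]}}

```text
time: 10.1
ee_pos: [0.5987, 0.1515, 0.2889]
eef_rot: [0.041, 0.705, -0.041, 0.707]
ft_force: [-0.0, -0.3, 7.8]
width: 0.0128
```

```bash
python3 st.py 8|head -4;python3 - <<'E'
from h import *
im=camera("top")[:,:,::-1];cv2.imwrite("pics/t8.png",cv2.resize(im[130:280,140:340],None,fx=4,fy=4,interpolation=2))
E
```

```text
10.1 [0.59866904 0.15154133 0.28893352] [-2.51279740e-03 -3.45527666e-01  7.76002168e+00] 0.01279326367974817
[0.00248428 0.08914673] [ 0.00049875 -0.00058209 -0.00018894  0.00040433]
angle 1.1434731697574425 radial out 7.047400535855096 tang 3.2485938901633022
1.1 [-9. -5.]
```

View pics/t8.png

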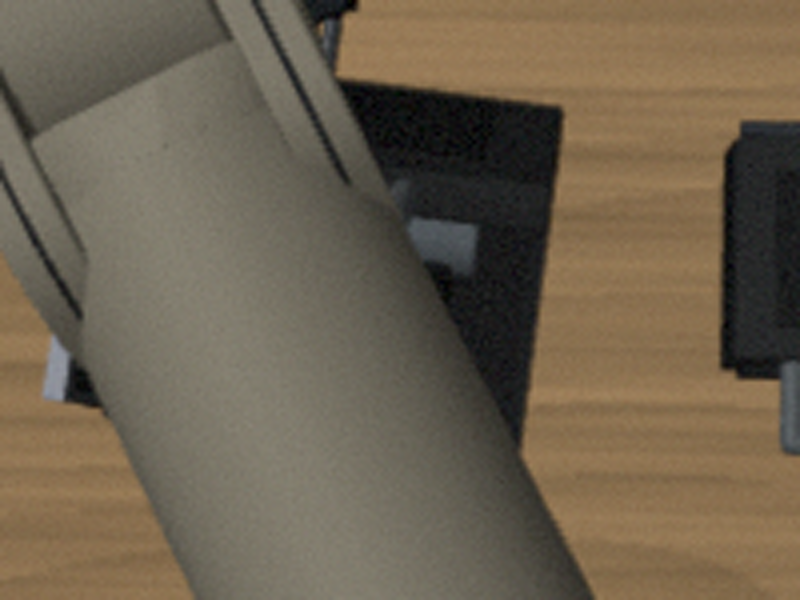

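The tangential force has reversed to +3 N at 1.14 rad, so the locked stay is now resisting. I ease back about 2 mm, open and leave straight up.

>>> {"api": "arm_command", "payload": {"targets": [[255,-1,0,2,0,0,0],[200,-1,0,2,0,0,0],[130,-1,0,2,0,0,0],[110,-1,0,2,0,0,0],[110,-1,0,2,0,0,0],[110,-1,0,2,0,0,0],[110,-1,0,2,0,0,0]]}}

```text
time: 10.9
ee_pos: [0.6, 0.1516, 0.2884]
eef_rot: [0.04, 0.706, -0.04, 0.706]
ft_force: [0.4, -0.1, 0.9]
width: 0.0471
```

```bash
python3 st.py 9|head -1
```

```text
10.9 [0.59995293 0.15157574 0.28844388] [ 0.3839869  -0.0674054   0.90798759] 0.047072278531198136
```

View pics/s9.png

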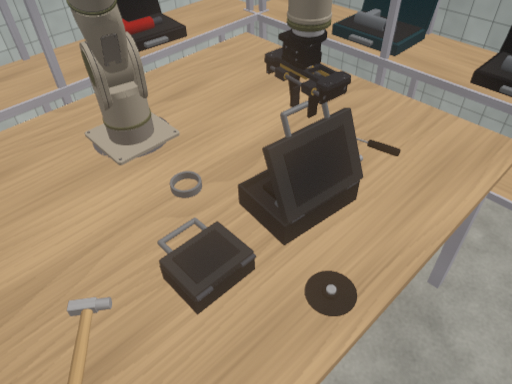

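The fingers are open and free of force, and the lid stands on the stay. I retract up, then back toward the robot.

>>> {"api": "arm_command", "payload": {"targets": [[110,-10,0,0,0,0,0],[110,-25,0,0,0,0,0],[110,-45,0,0,0,0,0],[110,-65,0,0,0,0,0],[110,-85,0,-10,0,0,0],[110,-95,0,-40,0,0,0],[110,-100,0,-75,0,0,0],[110,-100,0,-110,0,0,0],[110,-100,0,-140,0,0,0],[110,-100,0,-140,0,0,0]]}}

```text
time: 11.95
ee_pos: [0.4581, 0.1695, 0.3913]
eef_rot: [0.039, 0.705, -0.039, 0.708]
ft_force: [0.4, 0.5, 0.6]
width: 0.0495
```

```bash
python3 st.py 10|head -1;python3 - <<'E'
from h import *
im=camera("top")[:,:,::-1];cv2.imwrite("pics/t10.png",im)
E
```

```text
11.95 [0.45807465 0.16954069 0.39131012] [0.42952453 0.49940679 0.55020794] 0.04954711134449067
```

View pics/s10.png

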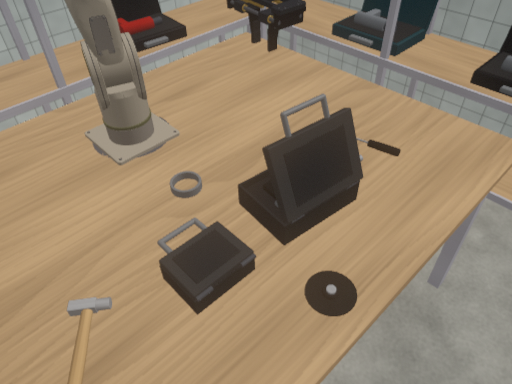

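View pics/t10.png

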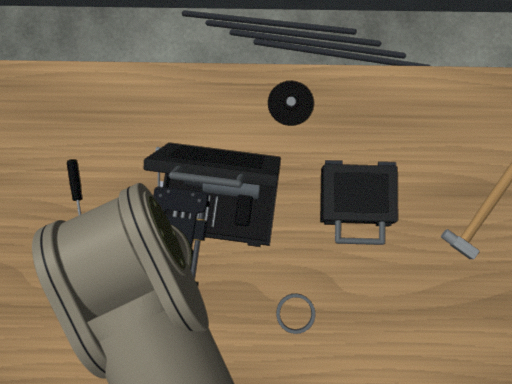

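The lid stands with its bar at scene px (283,111)-(326,97). The small case is unchanged, with its bar at top px (336,241)-(384,242). A last check of the lid angle from the image, then I hand in.

```bash
python3 - <<'E'
from h import *
for t in(1.05,1.1,1.15,1.2,1.3):print(t,[proj("scene",bar(t)+Y*o).round(0) for o in(-.06,.06)])
a=cv2.imread('pics/s9.png');b=camera("scene")[:,:,::-1];cv2.imwrite('pics/s11.png',b)
d=cv2.absdiff(cv2.imread('pics/s10.png'),b).max(2)[90:230,235:370];print("moved px since s10",(d>40).sum())
print(close_job())
E
```

```text
1.05 [array([274., 114.]), array([313.,  96.])]
1.1 [array([277., 114.]), array([317.,  96.])]
1.15 [array([280., 114.]), array([320.,  96.])]
1.2 [array([284., 114.]), array([324.,  96.])]
1.3 [array([291., 116.]), array([331.,  97.])]
moved px since s10 0
the job is handed in; nothing more can be done
None
```

The larger case is open and standing on its locked stay, and I handed the job in at about 12 s of robot time, well under the 38 s limit. The smaller case stayed shut and was not touched.

I gripped the handle bar with 20 N, raised the lid to about 1.375 rad and held it there for about 0.7 s so the stay could drop. I then let it back until the stay took the load, opened the fingers and moved clear.

**Checks that agreed**
- At about 1.14 rad the force along the lid's swing reversed to about +3 N, meaning something was holding the lid up. That fits the stay being locked.
- After release the tool read under 1 N of force, and the lid did not move between the last two pictures.
- In the top view the smaller case's bar is at the same pixels as at the start.

**Checks that disagreed or were incomplete**
- **Lid angle:** in the last picture the bar lies where my first measurement predicts 1.15–1.2 rad. The arm's own position gave 1.14. I put this down to a hinge estimate a few millimetres off.
- **Force while raising:** my first arc was slightly too tight and the force between bar and grip reached about 22 N. I corrected the arc partway up and the force fell to about 6 N.
- **Stay foot:** I could not see it clearly in the notch once the lid was lowered, because the arm hid it from above.

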